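# Wedge the dovetail lid home on the oud box

## Task

The oud box on the dressing table stands open and its sliding lid lies beside it. Start the lid's narrow end into the tapered dovetail way at the open end of the box and push it home until it wedges tight, with a firm push but without jamming it, so that the scent stays in and it still opens by hand. Leave the perfume bottles, comb, jar and ring dish where they are.

Things in the scene. Friction and masses are not known exactly. Their poses are not given: they have to be found in the camera images.
- oud_box: Walnut box for oud wood, 136 mm long (x), 92 wide (y), 61 high, stuck down: it does not move. Origin: centre of its underside; x points from the open end, where the lid goes in, to the closed back. The lid slides on a flat ledge (side lips and low front wall) at 46 mm. Over the lips two dovetail runners stand 46 to 61 mm high. The way is 126 mm long: the lid wedges before it meets the back wall.
- mouth (a point): Middle of the way's open end: x = -68 mm, y = 0, z = 52 mm in the box's frame (lid's mid-thickness when it lies on the ledge); axes as the box. The runners' inner faces lean inward by 25 degrees from upright and draw together towards the back by 3.5 degrees each (0.0612 mm per mm). At the mouth they are 65.8 mm apart at 51 mm height and 56.4 mm apart at their tops.
- runner: The runner on the box's +y side, dark walnut with three brass screws; origin and axes as the box. The like runner on the -y side is screwed fast too, but its set differs from start to start: 0 to 1.8 mm farther in than the sizes given. So the lid wedges with its tail end standing anywhere from 1 to 17 mm out of the box's open end, and only the feel of the push tells where.
- lid_centre (a point): Centre of the loose lid (half-way up), lying flat on the table, broad face down. x from its wide tail to its narrow nose, z up. 120 mm long, 12 thick, 60 to 130 g, pearl inlay on top. Edges upright for the lowest 5 mm, then leaning in 25 degrees to the top. Width over the upright edges 66 mm at the tail, 64.2 at 15 mm from it, 51.3 at the nose. It goes in nose first, the same way up as it lies.
- lid_tail (a point): Middle of the lid's upright tail end face (12 mm high, 60 wide), 60 mm behind lid_centre, by the dark round thumb spot; axes as the lid. In the way the lid slides with under 2 N until it meets both runners, then stops within 1 mm. A level push of 10 to 18 N on this face wedges it so that it stays tight when let go; under 7 N leaves it loose, over 25 N jams it too tight to open by hand.
- scent_a: Amber glass perfume bottle, flat 56 x 34 mm, 108 mm high, square gold cap. It stands on the rose-tinted glass tray. Origin: centre of its underside. It is a bystander to be left alone.
- scent_b: Smoke glass perfume bottle, round, 52 mm across, 108 mm high, black cap. It stands on the rose-tinted glass tray. Origin: centre of its underside. It is a bystander to be left alone.
- scent_c: Amber glass perfume bottle, round-bellied, 62 mm across, 96 mm high, gold ball stopper. It stands on the rose-tinted glass tray. Origin: centre of its underside. It is a bystander to be left alone.
- scent_d: Smoke glass perfume bottle, flat 48 x 28 mm, 122 mm high, silver cap. It stands on the rose-tinted glass tray. Origin: centre of its underside. It is a bystander to be left alone.
- comb: Silver plastic comb, 170 x 35 x 5 mm, lying flat. Origin: centre of its underside. It is a bystander to be left alone.
- cream_jar: White cream jar with gold cap, 56 mm across, 46 mm high. Origin: centre of its underside. It is a bystander to be left alone.
- ring_dish: White ceramic ring dish, 92 mm across, 20 mm high. Origin: centre of its underside. It is a bystander to be left alone.

How it is judged:
At the end, for the whole second after the job is handed in: The lid lies flat and at rest in the way, nose first, right side up (3 mm of ledge height, 2 degrees, 4 mm of the centre line), its tail at most 20 mm out, wedged: it still presses on the +y runner with over 5 N but, not over-driven, under 17 N (x of lid_centre in the frame of oud_box between -0.028 and -0.005 m and y of lid_centre in the frame of oud_box between -0.004 and 0.004 m and z of lid_centre in the frame of oud_box between 0.049 and 0.055 m and angle between the x axis of lid_centre and the x axis of oud_box, either way round below 0.035 rad and angle between lid_centre's own z axis and vertical below 0.05 rad and contact force between lid and runner between 5 and 17 N and linear speed of lid below 0.01 m/s); the robot touches nothing.
It fails at once if a perfume bottle is tipped over or pushed more than 30 mm (angle between any of scent_a, scent_b, scent_c, scent_d's own z axis and vertical above 0.5 rad or distance of any of scent_a, scent_b, scent_c, scent_d from where it was at the start of the episode above 0.03 m).
It fails at once if the comb, cream jar or ring dish is pushed more than 30 mm (distance of any of comb, cream_jar, ring_dish from where it was at the start of the episode above 0.03 m).
It fails at once if the lid is forced: it presses on the runner with more than 35 N (contact force between lid and runner above 35 N).
It also fails if it takes over 69 s, if anything falls off the work surface, if the arm or the gripper's body presses on something with over 40 N, if the wrist force passes 120 N, or if a joint passes its speed limit or range.

## Robot

A 7-joint arm with a two-finger parallel gripper is mounted at the origin on the work surface. World frame = base frame: x ahead of the robot, y to its left, z up, the work surface at z = 0. Lengths are in m, angles in rad, forces in N, time in s.
With the tool pointing down it reaches from about 0.425 to 0.875 m from the base axis. Payload 4.7 kg.
Tool frame: the origin (TCP) lies midway between the tips of the shut fingers; the grasp point (between the pads) lies 19 mm behind it; x points along the fingers, y is the direction in which the jaws open and shut, and the axes are right-handed (so a half turn about x gives the same grasp; the last joint's range is limited). The gripper opens to 87 mm and grips with 3 to 60 N. Pads are 19 mm wide; open, the fingers measure 117 mm over their backs; the gripper's body (75 mm by 190 mm) begins 51 mm behind the grasp point.
Start: joints at [1.358, 0.321, -0.07, 1.45, 0.023, 1.371, -0.057], TCP at [0.146, -0.633, 0.223] pointing down, gripper open.
Joint ranges: [-2.86, 2.86], [-0.3, 2.09], [-1.38, 1.24], [0.06, 2.45], [-1.56, 4.7], [0.09, 2.05], [-2.69, 2.69]. Speed limits (rad/s): [2.57, 2.57, 3.14, 3.14, 3.14, 3.14, 3.14].

## Interface

Orientations are given as a rotation vector (axis times angle).
In Python, from bench import ctrl gives the robot as it stands. The module is installed in compiled form; this text tells all that it offers.
- The arm moves only by the shell command python3 -m jog 'ROWS' [FORCE]. ROWS is JSON, a list of rows, each an object with "rot": the turn, a rotation vector about the tool's x, y, z in units of 5 degrees (1.0 is 5 degrees), a list of three; "travel": the shift along the tool's x, y, z in units of 0.3 m (1.0 is 0.3 m), a list of three; "jaw": the closure, from -1 (fully open) to 1 (shut), so that 0 is half open. In form: [{"rot": [ax, ay, az], "travel": [tx, ty, tz], "jaw": jaw}, ...]. A call has 1 to 8 rows; each row shifts and turns the commanded pose from where the row before left it, along the tool's axes as they then stand; what a row does not reach is not made up. A row lasts 1/10 s, in which the tool goes at most 50 mm and 8.59 degrees, less where a joint would pass 70% of its speed; a pose out of reach is approached as far as the arm can. A call with a number of a shift or a turn outside -1 to 1 is refused whole. A call with a gripper value outside its range is refused whole. The fingers move at their own pace and stop on an object; FORCE is the grip in N (left out, the last holds). Time passes only in rows, so rows that do not move let the fingers close. It gives the time, the measured TCP pose, the force and the opening at its end, in the units of the state.
- ctrl.get_state(): the state, without advancing time (a new reading comes with each control period).
- ctrl.get_image(name): name is "side" or "top"; returns the picture (420x560x3 uint8, red, green, blue); there is no depth.
- ctrl.camera_model(name): a dict with "mtx" (3x3 intrinsics, pixels), "extrinsics" (4x4, takes a point from world to camera coordinates). Camera axes: x right, y up, looking along -z (the intrinsics and any distortion apply to the point x, -y, -z); pixel columns grow to the right and rows downward; lengths in m; the calibration is good to about 2 mm. A picture is of the moment at which its call begins. camera_model takes no time and is no camera call.
- ctrl.close_job(): hands the job in, once; it reports no verdict.
The state is a dict: "time": time; "joint_positions": joint angles; "qd": joint speeds; "joint_torque": joint torques, N m; "position": TCP position; "tool_rot": TCP orientation; "ft_force": force on the tool from outside, world axes, zero at the start; "torque": the same for the moment, N m; "grip_width": opening from 0.0 (shut) to 1.0 (fully open).
Only numpy, scipy, OpenCV 4.12 (cv2) and the standard library are available. Lean on these libraries where they do the work, as an engineer would, in place of code of your own. Each camera call takes 0.05 s, during which the arm holds its last target.

## Working session

There is one attempt and no reset: what is moved stays moved. The work goes in short steps, Python scripts to look and compute and a shell command to move; the robot and the scene stay as the last step left them, time stands still between calls to the robot, and variables do not carry over. Pictures are saved under pics/ and viewed, and the job is handed in when it is done.

```bash
mkdir -p pics; ls; python3 - <<'E'
from bench import ctrl
import cv2,numpy as np
np.set_printoptions(precision=4,suppress=True)
print(ctrl.get_state())
for n in("side","top"):
    im=ctrl.get_image(n); cv2.imwrite(f"pics/{n}0.png",im[:,:,::-1]); m=ctrl.camera_model(n); print(n,m)
E
```

```text
pics
{'time': 0.0, 'joint_positions': array([ 1.3581,  0.3218, -0.0701,  1.4517,  0.0226,  1.3708, -0.0569]), 'qd': array([ 0.0008,  0.0008,  0.0008,  0.0006, -0.0005, -0.0021,  0.0016]), 'joint_torque': array([ -0.0007, -49.1292,  -0.404 , -31.253 ,  -0.064 ,   0.0437,
         0.0002]), 'position': array([ 0.146 , -0.6328,  0.2214]), 'tool_rot': array([ 2.1018,  0.2416, -2.1025]), 'ft_force': array([-0.0981, -0.1655,  0.1276]), 'torque': array([ 0.0449, -0.0133, -0.0079]), 'grip_width': 0.9976687172348477}
side {'mtx': array([[433.5215,   0.    , 279.1846],
       [  0.    , 433.5215, 206.642 ],
       [  0.    ,   0.    ,   1.    ]]), 'extrinsics': array([[-0.9906, -0.1365,  0.002 ,  0.536 ],
       [ 0.0947, -0.6763,  0.7305, -0.0834],
       [-0.0983,  0.7238,  0.6829, -1.1426],
       [ 0.    ,  0.    ,  0.    ,  1.    ]])}
top {'mtx': array([[435.4963,   0.    , 274.7344],
       [  0.    , 435.4963, 210.6366],
       [  0.    ,   0.    ,   1.    ]]), 'extrinsics': array([[-0.0152, -0.9997, -0.0216,  0.0184],
       [ 0.9873, -0.0184,  0.1579, -0.5337],
       [-0.1582, -0.0189,  0.9872, -1.0768],
       [ 0.    ,  0.    ,  0.    ,  1.    ]])}
```

View pics/side0.png

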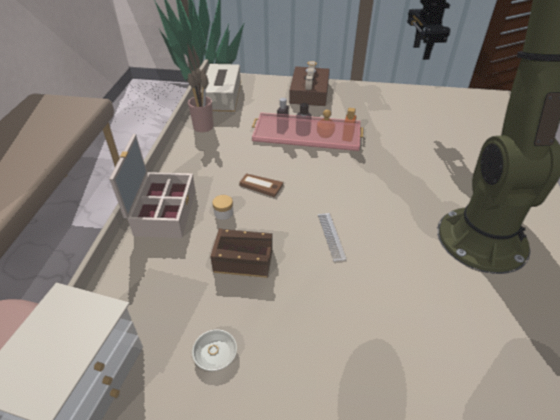

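View pics/top0.png

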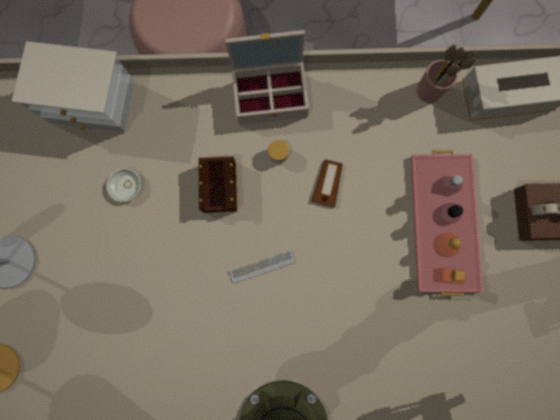

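```bash
cat > h.py <<'E'
import cv2,numpy as np
from bench import ctrl
from scipy.spatial.transform import Rotation as R
np.set_printoptions(precision=4,suppress=True)
def cam(n):
    m=ctrl.camera_model(n);return m["mtx"],m["extrinsics"]
def ray(n,uv):
    K,E=cam(n);p=np.linalg.inv(K)@[uv[0],uv[1],1.];d=np.array([p[0],-p[1],-p[2]])
    Rm=E[:3,:3];return -Rm.T@E[:3,3],Rm.T@d
def onz(n,uv,z):
    o,d=ray(n,uv);return o+d*(z-o[2])/d[2]
def tri(uv_t,uv_s):
    o1,d1=ray("top",uv_t);o2,d2=ray("side",uv_s)
    s=np.linalg.lstsq(np.c_[d1,-d2],o2-o1,rcond=None)[0]
    a=o1+d1*s[0];b=o2+d2*s[1];return (a+b)/2,np.linalg.norm(a-b)
def proj(n,P):
    K,E=cam(n);c=E[:3,:3]@np.asarray(P)+E[:3,3];q=K@[c[0],-c[1],-c[2]];return q[:2]/q[2]
E
python3 - <<'E'
import cv2
t=cv2.imread("pics/top0.png");s=cv2.imread("pics/side0.png")
def z(im,x,y,w,h,k): return cv2.resize(im[y:y+h,x:x+w],None,fx=k,fy=k,interpolation=cv2.INTER_CUBIC)
a=z(t,190,145,60,80,7);b=z(t,305,150,50,70,7);import numpy as np
cv2.imwrite("pics/tz.png",np.hstack([a,np.vstack([b,np.zeros((70,350,3),np.uint8)])]))
cv2.imwrite("pics/sz1.png",z(s,205,222,80,60,9));cv2.imwrite("pics/sz2.png",z(s,230,165,65,40,10))
E
```

```text
(no output)
```

View pics/tz.png

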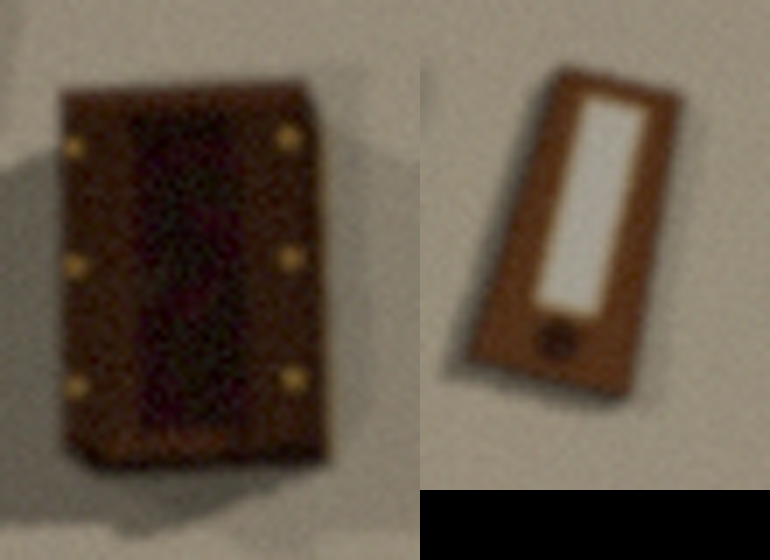

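View pics/sz1.png

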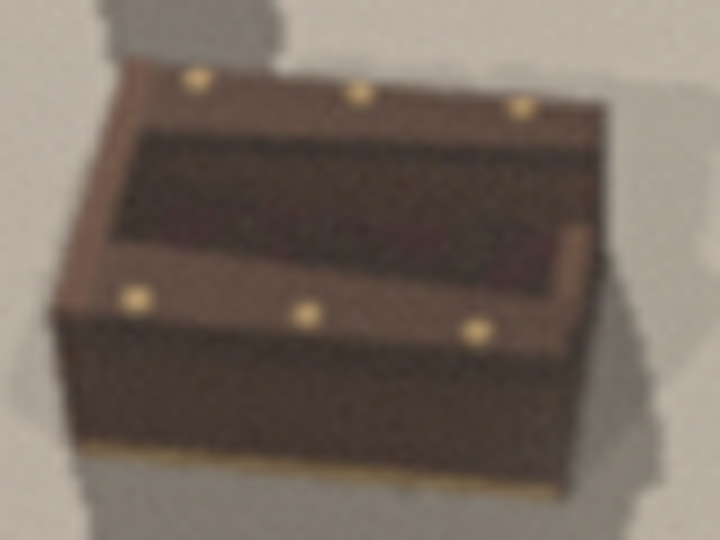

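View pics/sz2.png

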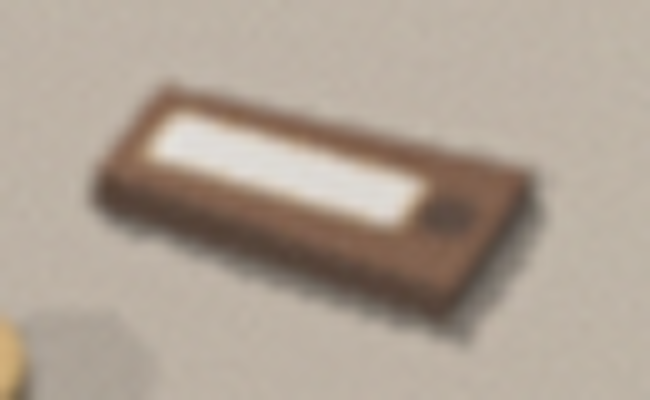

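```bash
cat > seg.py <<'E'
from h import *
def screws(n,im,roi):
    x,y,w,h=roi;c=im[y:y+h,x:x+w].astype(float);
    s=c[...,0]+c[...,1]-1.2*c[...,2]      # rgb, yellow-ish over dark
    k=4;s=cv2.resize(s,None,fx=k,fy=k,interpolation=cv2.INTER_CUBIC);g=cv2.GaussianBlur(s,(0,0),4)-cv2.GaussianBlur(s,(0,0),16)
    out=[]
    for _ in range(9):
        _,v,_,p=cv2.minMaxLoc(g)
        yy,xx=np.mgrid[-6:7,-6:7];
        py,px=p[1],p[0]
        if 6<=py<g.shape[0]-6 and 6<=px<g.shape[1]-6:
            wt=np.clip(g[py-6:py+7,px-6:px+7],0,None);cx=px+(wt*xx).sum()/wt.sum();cy=py+(wt*yy).sum()/wt.sum()
            out.append(((cx+.5)/k-.5+x,(cy+.5)/k-.5+y,v))
        cv2.circle(g,p,14,-99,-1)
    return np.array(out)
E
python3 - <<'E'
from seg import *
t=cv2.imread("pics/top0.png")[:,:,::-1];s=cv2.imread("pics/side0.png")[:,:,::-1]
print(screws("top",t,(196,155,44,56)));print(screws("side",s,(208,228,70,42)))
# lid mask
for n,im,roi in(("top",t,(305,150,50,70)),("side",s,(230,165,65,40))):
    x,y,w,h=roi;c=im[y:y+h,x:x+w];k=6
    c=cv2.resize(c,None,fx=k,fy=k,interpolation=cv2.INTER_CUBIC);hsv=cv2.cvtColor(c,cv2.COLOR_RGB2HSV)
    H=hsv[...,0];S=hsv[...,1];V=hsv[...,2]
    for nm,m in(("lid",(S>100).astype(np.uint8)),("pearl",((S<50)&(V>(165 if n=='top' else 205))).astype(np.uint8))):
        cs,_=cv2.findContours(m,0,2);b=max(cs,key=cv2.contourArea)
        q=cv2.approxPolyDP(b,0.04*cv2.arcLength(b,True),True)[:,0]
        print(n,nm,cv2.contourArea(b),((q+.5)/k-.5+[x,y]).tolist(), (np.array(cv2.minAreaRect(b)[0])+.5)/k-.5+[x,y])
    cv2.imwrite(f"pics/hs_{n}.png",np.hstack([S,V]))
E
```

```text
[[231.3073 198.6339  44.8064]
 [230.8229 181.3817  41.4805]
 [200.338  182.5925  38.3308]
 [230.5244 164.2155  38.2471]]
[[219.8461 254.653   61.6516]
 [238.63   256.3762  61.4237]
 [257.605  258.3077  61.0565]
 [226.5948 230.3175  43.0905]
 [244.5654 231.5079  35.6827]]
top lid 32675.5 [[325.4166666666667, 159.75], [311.5833333333333, 200.91666666666666], [332.9166666666667, 206.25], [341.4166666666667, 163.91666666666666]] [327.2372 182.3928]
top pearl 11.0 [[331.9166666666667, 170.75], [331.75, 170.91666666666666], [331.75, 171.41666666666666], [332.25, 171.41666666666666], [332.25, 170.91666666666666]] [332.     171.0833]
side lid 536.0 [[257.25, 186.58333333333334], [268.75, 190.91666666666666], [271.5833333333333, 188.25]] [264.3004 188.4965]
side pearl 3652.5 [[245.08333333333334, 179.25], [267.4166666666667, 186.25], [270.9166666666667, 183.41666666666666], [248.75, 176.58333333333334]] [258.0036 181.3204]
```

```bash
python3 - <<'E'
from seg import *
t=cv2.imread("pics/top0.png")[:,:,::-1];s=cv2.imread("pics/side0.png")[:,:,::-1]
def pick(im,guess,r=3):
    x,y=[int(round(v)) for v in guess];c=im[y-r:y+r+1,x-r:x+r+1].astype(float);w=c[...,0]+c[...,1]-1.0*c[...,2]
    w=np.clip(w-np.percentile(w,70),0,None);yy,xx=np.mgrid[y-r:y+r+1,x-r:x+r+1];return np.array([(w*xx).sum()/w.sum(),(w*yy).sum()/w.sum()])
gt=[(200.2,165.7),(200.3,182.6),(200.4,199.7),(230.6,164.3),(230.8,181.5),(231.3,198.6)]
gs=[(219.8,254.7),(238.6,256.4),(257.6,258.3),(226.6,230.4),(244.6,231.6),(262.6,233.4)]
P=[]
for a,b in zip(gt,gs):
    a2=pick(t,a);b2=pick(s,b);p,e=tri(a2,b2);P.append(onz("top",a2,.061));print(a2,b2,p,round(e,4),"top@61",onz("top",a2,.061),"side@61",onz("side",b2,.061))
# lid
for n,im,roi,th in(("top",t,(305,150,50,70),100),("side",s,(230,165,65,40),0)):
    x,y,w,h=roi;c=im[y:y+h,x:x+w];k=6
    c=cv2.resize(c,None,fx=k,fy=k,interpolation=cv2.INTER_CUBIC);hsv=cv2.cvtColor(c,cv2.COLOR_RGB2HSV);S=hsv[...,1];V=hsv[...,2]
    if n=="top":
        m=(S>100).astype(np.uint8)
    else: m=(S>75).astype(np.uint8)
    pm=((S<60)&(V>np.percentile(V,96)-20)).astype(np.uint8);m0=m.copy()
    cs,_=cv2.findContours(m,0,2);b=max(cs,key=cv2.contourArea);hull=cv2.convexHull(b);fill=np.zeros_like(m);cv2.fillPoly(fill,[hull],1)
    if n=="top":fill=cv2.erode(fill,np.ones((9,9)))
    pm=pm&fill
    cs,_=cv2.findContours(pm,0,2);print(n,len(cs));pb=max(cs,key=cv2.contourArea);r=cv2.minAreaRect(pb)
    f=lambda q:(np.array(q)+.5)/k-.5+[x,y]
    print("pearl",cv2.contourArea(pb),f(r[0]),f(cv2.boxPoints(r)).tolist());cen=f(r[0])
    print("pearl centre @12mm",onz(n,cen,.012))
    print("corners@12",[onz(n,q,.012)[:2].round(4).tolist() for q in f(cv2.boxPoints(r))])
    q=cv2.approxPolyDP(hull,0.04*cv2.arcLength(hull,True),True)[:,0];print("lid",f(q).tolist(),[onz(n,u,.006)[:2].round(4).tolist() for u in f(q)])
    cv2.imwrite(f"pics/m_{n}.png",np.hstack([m0*255,pm*255,S]))
E
```

```text
[198.3393 164.8461] [219.6807 254.7231] [0.6537 0.2038 0.0639] 0.0003 top@61 [0.6543 0.2044 0.061 ] side@61 [0.6547 0.2014 0.061 ]
[199.8461 182.4333] [238.6175 256.4105] [0.6088 0.2001 0.0605] 0.0018 top@61 [0.6078 0.1999 0.061 ] side@61 [0.6096 0.2003 0.061 ]
[199.9497 199.8423] [257.5462 258.2524] [0.5637 0.1993 0.0602] 0.0023 top@61 [0.5624 0.1991 0.061 ] side@61 [0.5647 0.1997 0.061 ]
[230.7114 164.1856] [226.5156 230.1562] [0.6557 0.1208 0.0605] 0.0024 top@61 [0.6543 0.1206 0.061 ] side@61 [0.6568 0.121  0.061 ]
[231.0486 181.3535] [245.1628 230.4907] [0.609  0.1193 0.0647] 0.0016 top@61 [0.609  0.1197 0.061 ] side@61 [0.6106 0.1157 0.061 ]
[231.5244 198.6049] [263.138  231.3984] [0.564  0.1178 0.0664] 0.0019 top@61 [0.564  0.1185 0.061 ] side@61 [0.5659 0.1126 0.061 ]
top 1
pearl 7214.5 [328.9613 178.9465] [[321.84786224365234, 192.0716896057129], [328.7857036590576, 164.01868438720703], [336.0746536254883, 165.8213291168213], [329.136812210083, 193.87434005737305]]
pearl centre @12mm [ 0.6217 -0.1359  0.012 ]
corners@12 [[0.5864, -0.1158], [0.6627, -0.1369], [0.6573, -0.1561], [0.5811, -0.1349]]
lid [[325.4166666666667, 159.75], [341.4166666666667, 163.91666666666666], [332.9166666666667, 206.25], [311.5833333333333, 200.91666666666666]] [[0.6763, -0.1289], [0.6638, -0.1714], [0.5487, -0.1444], [0.5642, -0.0884]]
side 1
pearl 4466.0 [258.0416 181.3989] [[244.42073440551758, 180.2572374343872], [245.81390190124512, 175.29028034210205], [271.66242599487305, 182.5404758453369], [270.2692565917969, 187.50743293762207]]
pearl centre @12mm [ 0.6233 -0.1344  0.012 ]
corners@12 [[0.6646, -0.134], [0.665, -0.1578], [0.5823, -0.1348], [0.583, -0.1118]]
lid [[239.75, 182.58333333333334], [246.75, 173.75], [281.9166666666667, 183.75], [272.5833333333333, 195.75]] [[0.678, -0.1284], [0.6653, -0.1728], [0.5523, -0.1406], [0.5719, -0.0834]]
```

```bash
cat >> h.py <<'E'
def plan(P,yaw,tilt=True):
    """remaining move to TCP P with jaw axis (tool y) at angle yaw+90deg, tool x down: in tool axes"""
    s=ctrl.get_state();Rm=R.from_rotvec(s["tool_rot"]).as_matrix();p=s["position"]
    best=None
    for sg in(1,-1):
        x=np.array([0,0,-1.]);y=sg*np.array([-np.sin(yaw),np.cos(yaw),0]);T=np.c_[x,y,np.cross(x,y)]
        rv=R.from_matrix(Rm.T@T).as_rotvec(degrees=True)
        if best is None or np.linalg.norm(rv)<np.linalg.norm(best[0]): best=(rv,T)
    print("t",s["time"],"pos",p,"F",s["ft_force"],"grip",s["grip_width"]*87)
    print("tool axes cols\n",Rm);d=np.asarray(P)-p
    print("rot units total",best[0]/5,"| travel units total (cur axes)",Rm.T@d/.3,"(target axes)",best[1].T@d/.3,"dist mm",np.linalg.norm(d)*1e3, "dworld mm",d*1e3)
E
python3 -c "
from h import *
plan([.5832,-.1243,.1],np.radians(-15.7))"
```

```text
t 0.1 pos [ 0.146  -0.6329  0.2216] F [0.9413 0.574  0.1461] grip 86.9176596224403
tool axes cols
 [[-0.0005  0.2249 -0.9744]
 [ 0.0017 -0.9744 -0.2249]
 [-1.     -0.0017  0.0001]]
rot units total [5.7393 0.0058 0.0192] | travel units total (cur axes) [ 0.4074 -1.3233 -1.8012] (target axes) [ 0.4052 -2.0263 -0.9442] dist mm 681.5729642373991 dworld mm [ 437.1828  508.5596 -121.5732]
```

```bash
A='{"rot":[0,0,0],"travel":[0,-0.083,-0.1126],"jaw":-1}'; python3 -m jog '[{"rot":[0,0,0],"travel":[0,-0.04,-0.055],"jaw":-1},{"rot":[0,0,0],"travel":[0,-0.083,-0.113],"jaw":-1},{"rot":[0,0,0],"travel":[0,-0.083,-0.113],"jaw":-1},{"rot":[0,0,0],"travel":[0,-0.083,-0.113],"jaw":-1},{"rot":[0,0,0],"travel":[0,-0.083,-0.113],"jaw":-1},{"rot":[0,0,0],"travel":[0,-0.083,-0.113],"jaw":-1},{"rot":[0,0,0],"travel":[0,-0.083,-0.113],"jaw":-1},{"rot":[0,0,0],"travel":[0,-0.083,-0.113],"jaw":-1}]' 40
python3 -m jog '[{"rot":[0.6,0,0],"travel":[0,-0.083,-0.113],"jaw":-1},{"rot":[0.6,0,0],"travel":[0,-0.083,-0.113],"jaw":-1},{"rot":[0.6,0,0],"travel":[0,-0.083,-0.113],"jaw":-1},{"rot":[0.6,0,0],"travel":[0,-0.083,-0.1],"jaw":-1},{"rot":[0.6,0,0],"travel":[0,-0.08,-0.08],"jaw":-1},{"rot":[0.6,0,0],"travel":[0,-0.08,-0.05],"jaw":-1},{"rot":[0.6,0,0],"travel":[0,-0.06,-0.03],"jaw":-1},{"rot":[0,0,0],"travel":[0,0,0],"jaw":-1}]'
python3 -c "
from h import *
plan([.5832,-.1243,.05],np.radians(-15.7))"
```

```text
time: 0.9
position: [0.3522, -0.3931, 0.2223]
tool_rot: [2.101, 0.239, -2.102]
ft_force: [0.8, -0.6, -0.5]
grip_width: 0.997
time: 1.7
position: [0.5183, -0.2077, 0.2222]
tool_rot: [-2.151, 0.142, 2.151]
ft_force: [-1.0, 0.9, 0.4]
grip_width: 0.999
t 1.7 pos [ 0.5183 -0.2077  0.2222] F [-0.9722  0.8766  0.4278] grip 86.90015615066754
tool axes cols
 [[ 0.0002 -0.1335 -0.9911]
 [ 0.002  -0.9911  0.1335]
 [-1.     -0.002   0.0001]]
rot units total [1.6061 0.0026 0.0227] | travel units total (cur axes) [ 0.5745 -0.3032 -0.1774] (target axes) [ 0.5739 -0.3261 -0.1331] dist mm 202.01870547595428 dworld mm [  64.9012   83.3798 -172.1836]
```

```bash
python3 -m jog '[{"rot":[0.8,0,0],"travel":[0,-0.07,-0.04],"jaw":-1},{"rot":[0.8,0,0],"travel":[0,-0.07,-0.04],"jaw":-1},{"rot":[0,0,0],"travel":[0.08,-0.09,-0.05],"jaw":-1},{"rot":[0,0,0],"travel":[0.12,-0.08,-0.035],"jaw":-1},{"rot":[0,0,0],"travel":[0.12,0,0],"jaw":-1},{"rot":[0,0,0],"travel":[0.12,0,0],"jaw":-1},{"rot":[0,0,0],"travel":[0.06,0,0],"jaw":-1},{"rot":[0,0,0],"travel":[0,0,0],"jaw":-1}]'
python3 - <<'E'
from h import *
plan([.5832,-.1243,.002],np.radians(-15.7))
for n,(x,y,w,h) in(("top",(265,130,120,100)),("side",(200,130,120,100))):
    im=ctrl.get_image(n);cv2.imwrite(f"pics/g_{n}.png",cv2.resize(im[y:y+h,x:x+w,::-1],None,fx=6,fy=6,interpolation=2))
E
```

```text
time: 2.5
position: [0.5829, -0.1337, 0.0688]
tool_rot: [-2.064, 0.292, 2.079]
ft_force: [-0.5, -0.3, -0.9]
grip_width: 1.003
t 2.5 pos [ 0.5829 -0.1337  0.0688] F [-0.527  -0.3131 -0.9419] grip 87.28004200233399
tool axes cols
 [[-0.0073 -0.2762 -0.9611]
 [ 0.0011 -0.9611  0.2762]
 [-1.      0.001   0.0074]]
rot units total [-0.0673  0.0843 -0.011 ] | travel units total (cur axes) [ 0.2226 -0.0305  0.0059] (target axes) [ 0.2225 -0.0304  0.0073] dist mm 67.41415794904492 dworld mm [  0.3457   9.3617 -66.7601]
```

View pics/g_top.png

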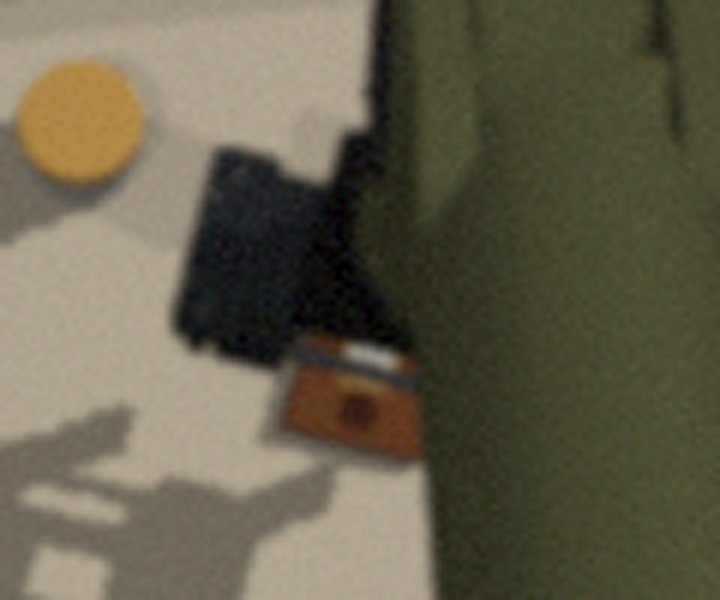

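View pics/g_side.png

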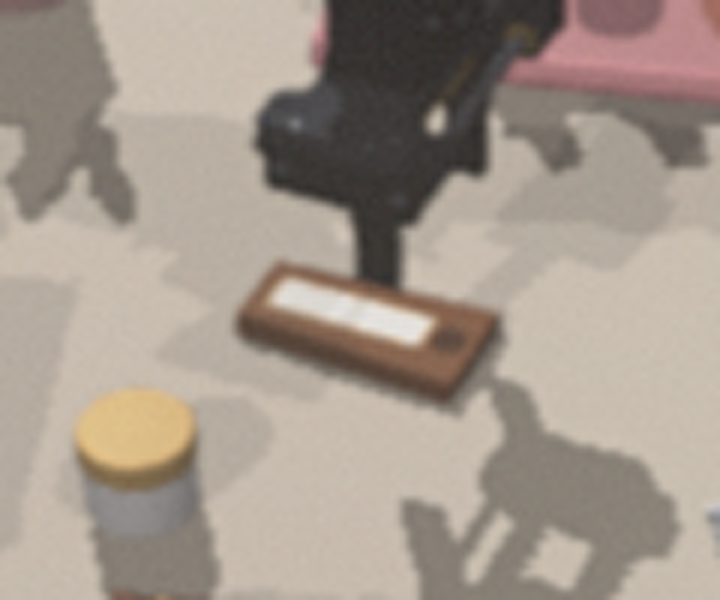

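```bash
python3 -m jog '[{"rot":[0,0.08,0],"travel":[0,0,0],"jaw":-1},{"rot":[0,0,0],"travel":[0,0,0],"jaw":-1}]'
python3 - <<'E'
from h import *
plan([.5832,-.1243,.002],np.radians(-15.7))
s=ctrl.get_state();Rm=R.from_rotvec(s["tool_rot"]).as_matrix()
im=cv2.cvtColor(ctrl.get_image("side"),cv2.COLOR_RGB2BGR);im=cv2.resize(im[80:230,180:340],None,fx=5,fy=5,interpolation=2)
for o in(-.0435,0,.0435):
    q=proj("side",s["position"]+Rm[:,1]*o);cv2.circle(im,tuple(int(v) for v in ((q-[180,80]+.5)*5)),4,(0,0,255),1)
cv2.imwrite("pics/g2.png",im)
E
```

```text
time: 2.8
position: [0.5872, -0.133, 0.0743]
tool_rot: [-2.083, 0.293, 2.062]
ft_force: [-0.1, 0.1, 0.8]
grip_width: 0.999
t 2.8 pos [ 0.5872 -0.133   0.0743] F [-0.0536  0.0875  0.766 ] grip 86.89284657132593
tool axes cols
 [[ 0.0095 -0.2759 -0.9611]
 [-0.0031 -0.9612  0.2759]
 [-0.9999  0.0004 -0.01  ]]
rot units total [-0.063  -0.1148 -0.0045] | travel units total (cur axes) [ 0.2407 -0.0244  0.0232] (target axes) [ 0.2409 -0.0244  0.0207] dist mm 72.90909446170174 dworld mm [ -3.9895   8.7382 -72.2735]
```

View pics/g2.png

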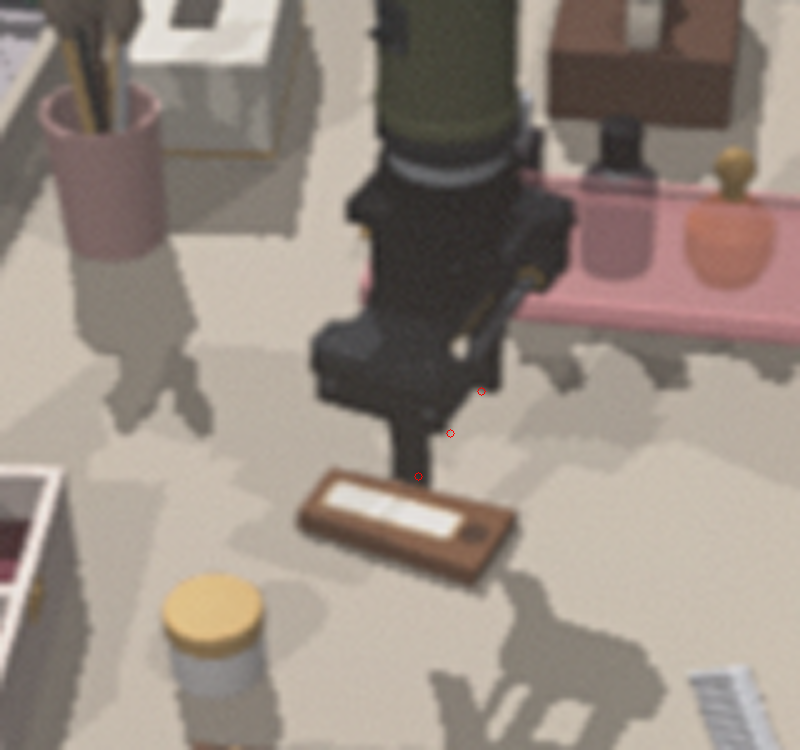

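```bash
python3 -m jog '[{"rot":[-0.06,-0.06,0],"travel":[0.04,-0.024,0.021],"jaw":-1},{"rot":[0,0,0],"travel":[0.08,0,0],"jaw":-1},{"rot":[0,0,0],"travel":[0.05,0,0],"jaw":-1},{"rot":[0,0,0],"travel":[0,0,0],"jaw":-1},{"rot":[0,0,0],"travel":[0,0,0],"jaw":-1}]'
python3 - <<'E'
from h import *
plan([.5832,-.1243,.002],np.radians(-15.7))
E
```

```text
time: 3.35
position: [0.5822, -0.1237, 0.0212]
tool_rot: [-2.076, 0.286, 2.074]
ft_force: [0.0, -0.4, -0.5]
grip_width: 0.999
t 3.35 pos [ 0.5822 -0.1237  0.0212] F [ 0.008  -0.368  -0.4701] grip 86.91439568835645
tool axes cols
 [[ 0.0009 -0.2705 -0.9627]
 [-0.0002 -0.9627  0.2705]
 [-1.     -0.0001 -0.0009]]
rot units total [ 0.0017 -0.0104  0.0007] | travel units total (cur axes) [ 0.0641  0.001  -0.0039] (target axes) [ 0.0641  0.001  -0.0039] dist mm 19.254283907097737 dworld mm [  1.0451  -0.6159 -19.216 ]
```

```bash
python3 -m jog '[{"rot":[0,0,0],"travel":[0.03,0,-0.004],"jaw":-1},{"rot":[0,0,0],"travel":[0.03,0,0],"jaw":-1},{"rot":[0,0,0],"travel":[0.003,0,0],"jaw":-1},{"rot":[0,0,0],"travel":[0,0,0],"jaw":-1},{"rot":[0,0,0],"travel":[0,0,0],"jaw":-1}]'
python3 -m jog '[{"rot":[0,0,0],"travel":[0,0,0],"jaw":-0.3},{"rot":[0,0,0],"travel":[0,0,0],"jaw":0},{"rot":[0,0,0],"travel":[0,0,0],"jaw":0.3},{"rot":[0,0,0],"travel":[0,0,0],"jaw":1},{"rot":[0,0,0],"travel":[0,0,0],"jaw":1},{"rot":[0,0,0],"travel":[0,0,0],"jaw":1},{"rot":[0,0,0],"travel":[0,0,0],"jaw":1},{"rot":[0,0,0],"travel":[0,0,0],"jaw":1}]' 15
```

```text
time: 3.85
position: [0.5837, -0.1243, 0.0027]
tool_rot: [-2.077, 0.287, 2.073]
ft_force: [0.1, 0.6, -0.6]
grip_width: 1.0
time: 4.65
position: [0.5836, -0.1242, 0.0027]
tool_rot: [-2.077, 0.286, 2.073]
ft_force: [0.3, 0.2, 1.7]
grip_width: 0.714
```

```bash
python3 -m jog '[{"rot":[0,0,0],"travel":[0,0,0],"jaw":1},{"rot":[0,0,0],"travel":[0,0,0],"jaw":1},{"rot":[0,0,0],"travel":[-0.03,0,0],"jaw":1},{"rot":[0,0,0],"travel":[-0.06,0,0],"jaw":1},{"rot":[0,0,0],"travel":[-0.1,0,0],"jaw":1},{"rot":[0,0,0],"travel":[-0.1,0,0],"jaw":1},{"rot":[0,0,0],"travel":[-0.06,0,0],"jaw":1},{"rot":[0,0,0],"travel":[0,0,0],"jaw":1}]' 45
python3 - <<'E'
from h import *
plan([.43,.155,.12],np.radians(1.3))
im=cv2.cvtColor(ctrl.get_image("side"),cv2.COLOR_RGB2BGR);im=cv2.resize(im[80:230,180:340],None,fx=5,fy=5,interpolation=2)
cv2.imwrite("pics/g3.png",im)
E
```

```text
time: 5.45
position: [0.5855, -0.1246, 0.111]
tool_rot: [-2.083, 0.288, 2.067]
ft_force: [1.5, -0.8, -1.0]
grip_width: 0.705
t 5.45 pos [ 0.5855 -0.1246  0.111 ] F [ 1.481  -0.7693 -0.9707] grip 61.3283977527937
tool axes cols
 [[ 0.0074 -0.2708 -0.9626]
 [-0.0024 -0.9626  0.2708]
 [-1.      0.0003 -0.0077]]
rot units total [-3.4028 -0.0875 -0.0165] | travel units total (cur axes) [-0.036  -0.7568  0.7511] (target axes) [-0.03   -0.9436  0.497 ] dist mm 320.06003351290275 dworld mm [-155.4847  279.6102    9.0051]
```

View pics/g3.png

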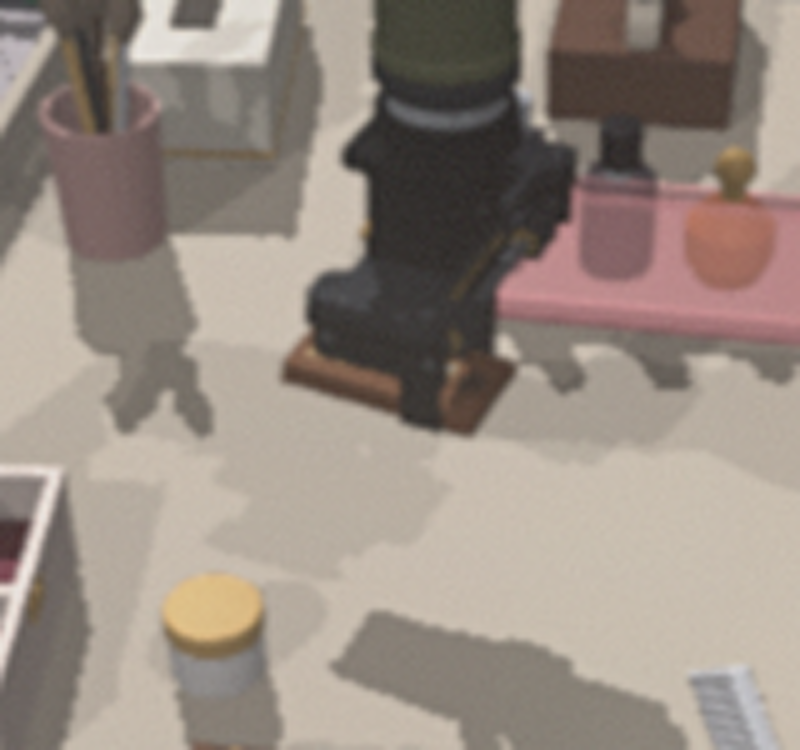

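```bash
python3 -m jog '[{"rot":[0,-0.08,0],"travel":[0,-0.05,0.05],"jaw":1},{"rot":[0,0,0],"travel":[0,-0.1,0.1],"jaw":1},{"rot":[0,0,0],"travel":[0,-0.11,0.11],"jaw":1},{"rot":[0,0,0],"travel":[0,-0.11,0.11],"jaw":1},{"rot":[0,0,0],"travel":[0,-0.11,0.11],"jaw":1},{"rot":[0,0,0],"travel":[0,-0.11,0.11],"jaw":1},{"rot":[0,0,0],"travel":[0,-0.1,0.1],"jaw":1},{"rot":[0,0,0],"travel":[0,-0.065,0.06],"jaw":1}]'
python3 -m jog '[{"rot":[-0.5,0,0],"travel":[0,0,0],"jaw":1},{"rot":[-0.8,0,0],"travel":[0,0,0],"jaw":1},{"rot":[-0.8,0,0],"travel":[0,0,0],"jaw":1},{"rot":[-0.8,0,0],"travel":[0,0,0],"jaw":1},{"rot":[-0.5,0,0],"travel":[0,0,0],"jaw":1},{"rot":[0,0,0],"travel":[0,0,0],"jaw":1},{"rot":[0,0,0],"travel":[0,0,0],"jaw":1}]'
python3 - <<'E'
from h import *
plan([.43,.157,.07],np.radians(1.3))
for n,(x,y,w,h) in(("top",(160,130,120,110)),("side",(190,170,130,110))):
    im=ctrl.get_image(n);cv2.imwrite(f"pics/{n}1.png",im[...,::-1]);cv2.imwrite(f"pics/p_{n}.png",cv2.resize(im[y:y+h,x:x+w,::-1],None,fx=5,fy=5,interpolation=2))
E
```

```text
time: 6.3
position: [0.4239, 0.1577, 0.107]
tool_rot: [-2.068, 0.283, 2.086]
ft_force: [0.3, 0.1, -0.6]
grip_width: 0.704
time: 7.0
position: [0.4268, 0.1548, 0.1076]
tool_rot: [2.203, 0.026, -2.219]
ft_force: [-0.8, 0.9, -0.8]
grip_width: 0.706
t 7.0 pos [0.4268 0.1548 0.1076] F [-0.7982  0.9455 -0.806 ] grip 61.443880692634
tool axes cols
 [[-0.0073  0.0221 -0.9997]
 [ 0.0009 -0.9998 -0.0221]
 [-1.     -0.0011  0.0072]]
rot units total [-0.0069  0.0831  0.0125] | travel units total (cur axes) [ 0.1253 -0.0069 -0.0119] (target axes) [ 0.1253 -0.0071 -0.0109] dist mm 37.807196150742 dworld mm [  3.2359   2.1961 -37.6044]
```

View pics/p_top.png

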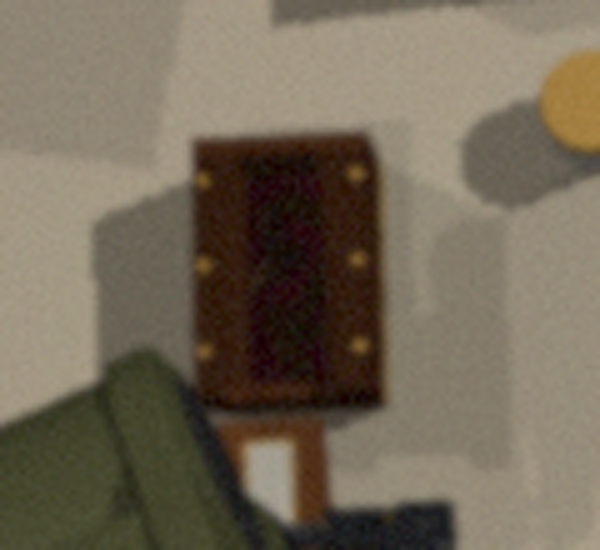

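View pics/p_side.png

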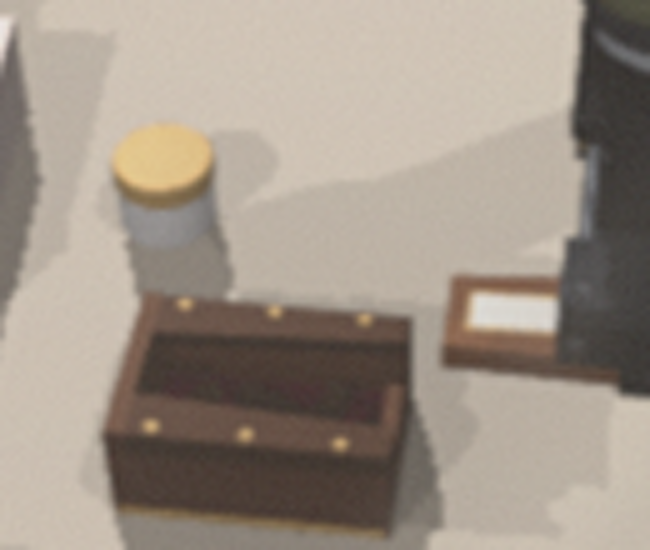

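```bash
python3 - <<'E'
from h import *
im=cv2.imread("pics/top1.png").astype(float)
T=cv2.imread("pics/top1.png")
# profile along rows across lid nose
hsv=cv2.cvtColor(T,cv2.COLOR_BGR2HSV)
for r in range(216,232,2):
    v=hsv[r-1:r+2,196:234,2].mean(0);s=hsv[r-1:r+2,196:234,1].mean(0)
    # right lid edge: S crosses 100 ; pearl edges: S crosses 80
    x=np.arange(196,234)
    cr=[round(x[i]+(90-s[i])/(s[i+1]-s[i]),2) for i in range(len(s)-1) if (s[i]-90)*(s[i+1]-90)<0]
    print(r,cr,[onz("top",(c,r),.117)[:2].round(4).tolist() for c in cr][-3:])
E
```

```text
216 [np.float64(196.94), np.float64(202.69), np.float64(224.46)] [[0.5125, 0.195], [0.5122, 0.1812], [0.5112, 0.1287]]
218 [np.float64(197.48), np.float64(203.31), np.float64(212.7), np.float64(216.1), np.float64(224.47)] [[0.5069, 0.157], [0.5068, 0.1488], [0.5064, 0.1287]]
220 [np.float64(198.32), np.float64(204.29), np.float64(208.97), np.float64(218.08), np.float64(224.75)] [[0.5022, 0.1659], [0.5018, 0.144], [0.5015, 0.128]]
222 [np.float64(196.14), np.float64(198.06), np.float64(205.17), np.float64(208.73), np.float64(218.11), np.float64(224.97)] [[0.4974, 0.1665], [0.497, 0.1439], [0.4967, 0.1275]]
224 [np.float64(196.07), np.float64(197.46), np.float64(206.26), np.float64(208.54), np.float64(218.19), np.float64(224.98)] [[0.4926, 0.1669], [0.4922, 0.1437], [0.4919, 0.1274]]
226 [np.float64(197.55), np.float64(200.43), np.float64(201.11), np.float64(206.98), np.float64(207.27), np.float64(218.35), np.float64(225.12)] [[0.4878, 0.1699], [0.4873, 0.1433], [0.487, 0.1271]]
228 [np.float64(199.45), np.float64(218.39), np.float64(225.31)] [[0.4833, 0.1886], [0.4825, 0.1432], [0.4822, 0.1266]]
230 [np.float64(196.57), np.float64(202.76), np.float64(218.3), np.float64(225.53)] [[0.4784, 0.1806], [0.4777, 0.1434], [0.4774, 0.1261]]
```

```bash
python3 - <<'E'
from h import *
print(onz("side",(270.4,259.0),.061), onz("side",(272,233.3),.061), onz("top",(236.2,210.6),.061))
print("back",onz("side",(211.2,256.6),.061),onz("side",(219,228.8),.061),onz("top",(198.6,157.8),.061),onz("top",(234,157.2),.061))
plan([.43,.157,.053],np.radians(1.25))
# side picture nose of lid: bottom/top corners
print(onz("side",(278.8,242.6),.105),onz("side",(280.6,225.8),.117))
E
```

```text
[0.5347 0.1978 0.061 ] [0.5432 0.1159 0.061 ] [0.5329 0.1066 0.061 ]
back [0.6731 0.2098 0.061 ] [0.6764 0.119  0.061 ] [0.6731 0.2039 0.061 ] [0.6727 0.1121 0.061 ]
t 7.1 pos [0.4274 0.1548 0.108 ] F [ 0.7983  0.9892 -2.0293] grip 60.830566985499615
tool axes cols
 [[-0.0063  0.0221 -0.9997]
 [ 0.0011 -0.9998 -0.0221]
 [-1.     -0.0013  0.0063]]
rot units total [0.0033 0.0721 0.0144] | travel units total (cur axes) [ 0.1834 -0.0071 -0.0101] (target axes) [ 0.1835 -0.0073 -0.009 ] dist mm 55.14953112851771 dworld mm [  2.6476   2.2447 -55.0402]
[0.5169 0.1837 0.105 ] [0.5185 0.1417 0.117 ]
```

```bash
python3 -m jog '[{"rot":[0,0.07,0],"travel":[0.04,-0.007,0],"jaw":1},{"rot":[0,0,0],"travel":[0.07,0,0],"jaw":1},{"rot":[0,0,0],"travel":[0.06,0,0],"jaw":1},{"rot":[0,0,0],"travel":[0.015,0,0],"jaw":1},{"rot":[0,0,0],"travel":[0,0,0],"jaw":1},{"rot":[0,0,0],"travel":[0,0,0],"jaw":1}]'
python3 - <<'E'
from h import *
plan([.43,.157,.051],np.radians(1.25))
for n,(x,y,w,h) in(("top",(160,130,120,110)),("side",(190,170,130,110))):
    im=ctrl.get_image(n);cv2.imwrite(f"pics/{n}2.png",im[...,::-1]);cv2.imwrite(f"pics/q_{n}.png",cv2.resize(im[y:y+h,x:x+w,::-1],None,fx=5,fy=5,interpolation=2))
E
```

```text
time: 7.7
position: [0.4285, 0.1572, 0.0538]
tool_rot: [2.213, 0.027, -2.209]
ft_force: [0.3, 0.6, -1.3]
grip_width: 0.709
t 7.7 pos [0.4285 0.1572 0.0538] F [ 0.3254  0.5676 -1.2912] grip 61.693176140239444
tool axes cols
 [[ 0.002   0.0224 -0.9997]
 [ 0.0018 -0.9997 -0.0224]
 [-1.     -0.0018 -0.002 ]]
rot units total [ 0.0068 -0.0229  0.0202] | travel units total (cur axes) [ 0.0094  0.0007 -0.0049] (target axes) [ 0.0094  0.0007 -0.0049] dist mm 3.175680977580872 dworld mm [ 1.4675 -0.1778 -2.8106]
```

View pics/q_side.png

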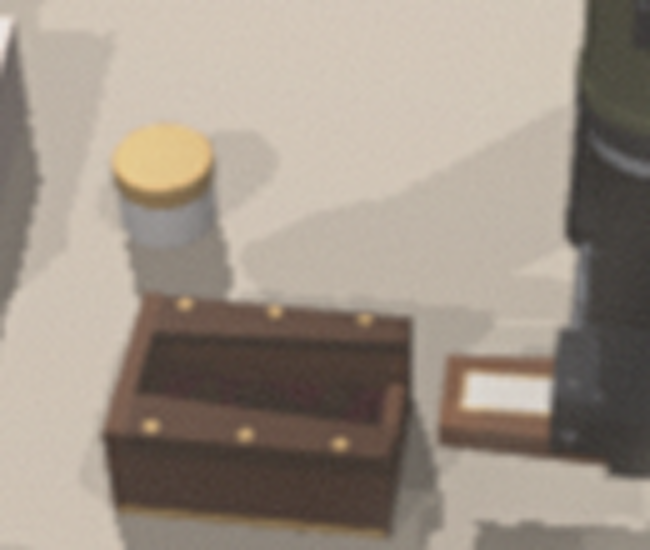

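View pics/q_top.png

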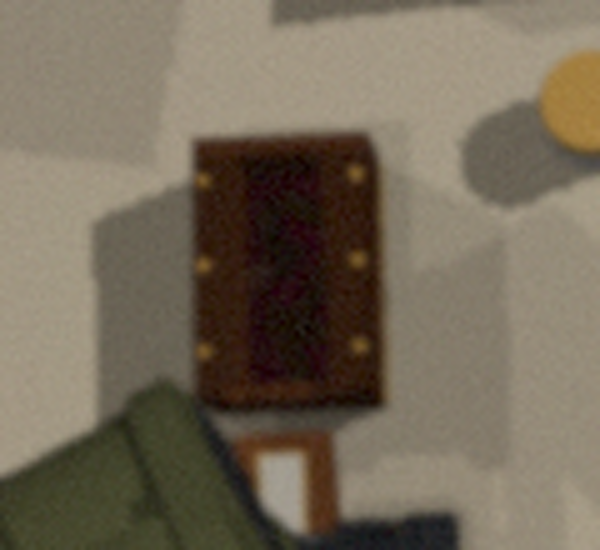

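```bash
python3 -m jog '[{"rot":[0,0,0],"travel":[0.011,0,-0.03],"jaw":1},{"rot":[0,0,0],"travel":[0,0,-0.03],"jaw":1},{"rot":[0,0,0],"travel":[0,0,-0.03],"jaw":1},{"rot":[0,0,0],"travel":[0,0,-0.03],"jaw":1},{"rot":[0,0,0],"travel":[0,0,0],"jaw":1},{"rot":[0,0,0],"travel":[0,0,0],"jaw":1}]'
python3 - <<'E'
from h import *
plan([.5235,.159,.049],np.radians(1.25))
E
```

```text
time: 8.4
position: [0.464, 0.1579, 0.0497]
tool_rot: [2.211, 0.027, -2.211]
ft_force: [-0.2, 0.6, -0.5]
grip_width: 0.705
t 8.4 pos [0.464  0.1579 0.0497] F [-0.2443  0.6089 -0.5087] grip 61.331086472310936
tool axes cols
 [[ 0.0002  0.0226 -0.9997]
 [ 0.0018 -0.9997 -0.0226]
 [-1.     -0.0018 -0.0002]]
rot units total [ 0.0085 -0.0025  0.0211] | travel units total (cur axes) [ 0.0024  0.0009 -0.1985] (target axes) [ 0.0023  0.0007 -0.1985] dist mm 59.561322457962234 dworld mm [59.5474  1.0854 -0.6935]
```

```bash
python3 -m jog '[{"rot":[0,0,0],"travel":[0,0,-0.03],"jaw":1},{"rot":[0,0,0],"travel":[0,0,-0.03],"jaw":1},{"rot":[0,0,0],"travel":[0,0,-0.03],"jaw":1},{"rot":[0,0,0],"travel":[0,0,-0.02],"jaw":1},{"rot":[0,0,0],"travel":[0,0,0],"jaw":1},{"rot":[0,0,0],"travel":[0,0,0],"jaw":1}]'
python3 - <<'E'
from h import *
plan([.5235,.159,.0485],np.radians(1.25))
for n,(x,y,w,h) in(("top",(160,130,120,110)),("side",(190,170,130,110))):
    im=ctrl.get_image(n);cv2.imwrite(f"pics/{n}3.png",im[...,::-1]);cv2.imwrite(f"pics/r_{n}.png",cv2.resize(im[y:y+h,x:x+w,::-1],None,fx=5,fy=5,interpolation=2))
E
```

```text
time: 9.0
position: [0.4968, 0.1586, 0.0497]
tool_rot: [2.211, 0.027, -2.21]
ft_force: [0.3, -0.2, -0.6]
grip_width: 0.703
t 9.0 pos [0.4968 0.1586 0.0497] F [ 0.2831 -0.2204 -0.6414] grip 61.14274167993172
tool axes cols
 [[ 0.0003  0.0227 -0.9997]
 [ 0.0016 -0.9997 -0.0227]
 [-1.     -0.0016 -0.0003]]
rot units total [ 0.0096 -0.004   0.0182] | travel units total (cur axes) [ 0.0041  0.0007 -0.089 ] (target axes) [ 0.0041  0.0006 -0.089 ] dist mm 26.733259870513596 dworld mm [26.7017  0.4118 -1.2306]
```

View pics/r_side.png

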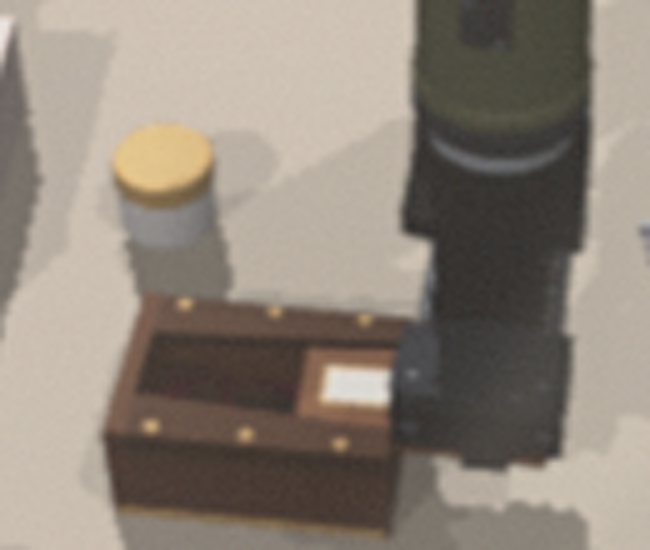

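View pics/r_top.png

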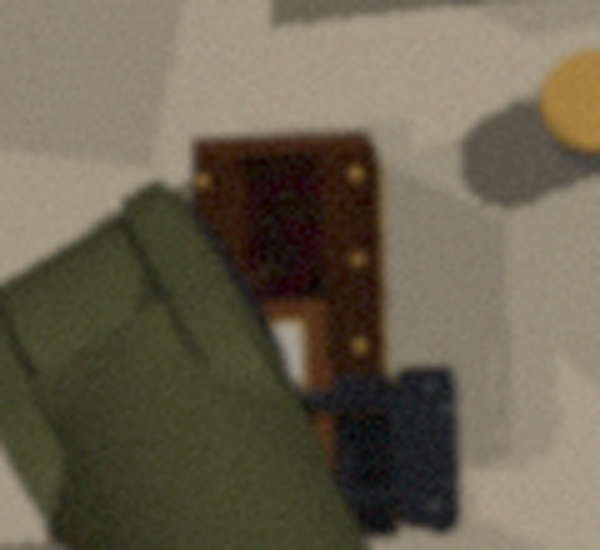

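```bash
python3 -m jog '[{"rot":[0,0,0],"travel":[0,0,-0.02],"jaw":1},{"rot":[0,0,0],"travel":[0,0,-0.02],"jaw":1},{"rot":[0,0,0],"travel":[0,0,-0.02],"jaw":1},{"rot":[0,0,0],"travel":[0,0,-0.015],"jaw":1},{"rot":[0,0,0],"travel":[0,0,0],"jaw":1}]'
python3 -m jog '[{"rot":[0,0,0],"travel":[0.002,0,0],"jaw":1},{"rot":[0,0,0],"travel":[0,0,0],"jaw":1},{"rot":[0,0,0],"travel":[0.002,0,0],"jaw":1},{"rot":[0,0,0],"travel":[0,0,0],"jaw":1}]'
```

```text
time: 9.6
position: [0.5203, 0.159, 0.0499]
tool_rot: [2.213, 0.027, -2.21]
ft_force: [0.1, -0.7, -2.3]
grip_width: 0.708
time: 10.0
position: [0.5193, 0.159, 0.0488]
tool_rot: [2.212, 0.027, -2.209]
ft_force: [-0.1, 0.2, -0.6]
grip_width: 0.702
```

```bash
python3 -m jog '[{"rot":[0,0,0],"travel":[0.002,0,0],"jaw":1},{"rot":[0,0,0],"travel":[0,0,0],"jaw":1},{"rot":[0,0,0],"travel":[0,0,0],"jaw":1}]'
python3 -m jog '[{"rot":[0,0,0],"travel":[0.002,0,0],"jaw":1},{"rot":[0,0,0],"travel":[0,0,0],"jaw":1},{"rot":[0,0,0],"travel":[0,0,0],"jaw":1}]'
```

```text
time: 10.3
position: [0.5196, 0.1591, 0.0484]
tool_rot: [2.212, 0.027, -2.209]
ft_force: [-1.3, 0.6, 2.2]
grip_width: 0.703
time: 10.6
position: [0.5196, 0.1591, 0.048]
tool_rot: [2.212, 0.027, -2.209]
ft_force: [-3.1, -0.5, 5.5]
grip_width: 0.706
```

```bash
python3 -m jog '[{"rot":[0,0,0],"travel":[-0.0015,0,0],"jaw":1},{"rot":[0,0,0],"travel":[0,0,0],"jaw":0},{"rot":[0,0,0],"travel":[0,0,0],"jaw":-0.6},{"rot":[0,0,0],"travel":[0,0,0],"jaw":-1},{"rot":[0,0,0],"travel":[0,0,0],"jaw":-1},{"rot":[0,0,0],"travel":[0,0,0],"jaw":-1}]'
python3 -m jog '[{"rot":[0,0,0],"travel":[-0.05,0,0],"jaw":-1},{"rot":[0,0,0],"travel":[-0.1,0,0],"jaw":-1},{"rot":[0,0,0],"travel":[-0.05,0,0.06],"jaw":-1},{"rot":[0,0,0],"travel":[0,0,0.12],"jaw":-1},{"rot":[0,0,0],"travel":[0,0,0.09],"jaw":0},{"rot":[0,0,0],"travel":[0,0,0],"jaw":1},{"rot":[0,0,0],"travel":[0,0,0],"jaw":1},{"rot":[0,0,0],"travel":[0,0,0],"jaw":1}]'
python3 - <<'E'
from h import *
plan([.455,.1576,.05],np.radians(1.25))
for n,(x,y,w,h) in(("top",(160,130,120,110)),("side",(190,170,130,110))):
    im=ctrl.get_image(n);cv2.imwrite(f"pics/{n}4.png",im[...,::-1]);cv2.imwrite(f"pics/s_{n}.png",cv2.resize(im[y:y+h,x:x+w,::-1],None,fx=5,fy=5,interpolation=2))
E
```

```text
time: 11.2
position: [0.5194, 0.1589, 0.0477]
tool_rot: [2.212, 0.026, -2.21]
ft_force: [0.8, -0.6, 0.1]
grip_width: 0.959
time: 12.0
position: [0.4398, 0.1572, 0.1087]
tool_rot: [2.214, 0.027, -2.208]
ft_force: [-1.0, 0.9, -0.5]
grip_width: 0.722
t 12.0 pos [0.4398 0.1572 0.1087] F [-1.0166  0.8586 -0.4752] grip 62.8472652165278
tool axes cols
 [[ 0.0028  0.0222 -0.9998]
 [ 0.002  -0.9998 -0.0222]
 [-1.     -0.002  -0.0029]]
rot units total [ 0.0039 -0.0331  0.0225] | travel units total (cur axes) [ 0.1959  0.     -0.0502] (target axes) [ 0.1957 -0.0004 -0.0507] dist mm 60.66090245751222 dworld mm [ 15.2115   0.4447 -58.721 ]
```

View pics/s_side.png

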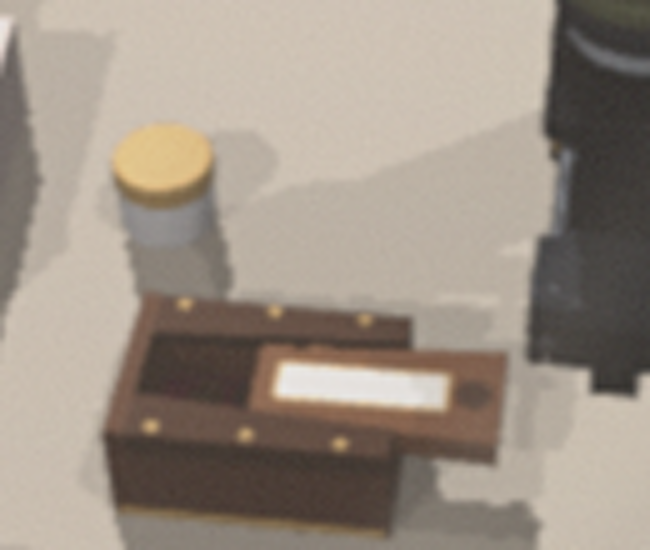

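View pics/s_top.png

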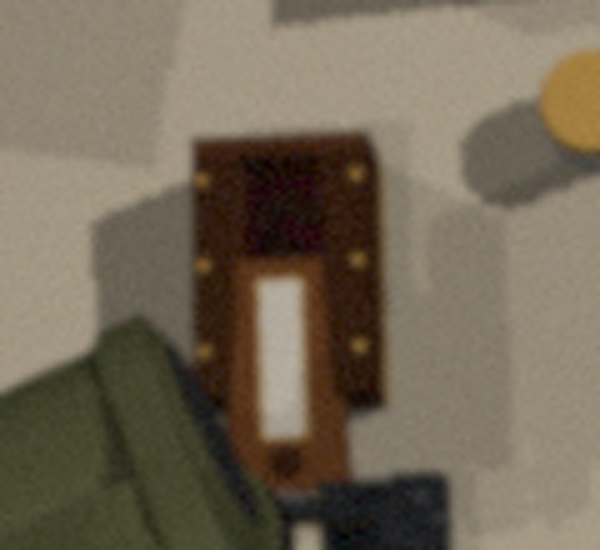

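```bash
python3 -m jog '[{"rot":[0,0,0],"travel":[0,0,0],"jaw":1},{"rot":[0,0,0],"travel":[0.05,0,0],"jaw":1},{"rot":[0,0,0],"travel":[0.08,0,0],"jaw":1},{"rot":[0,0,0],"travel":[0.06,0,0],"jaw":1},{"rot":[0,0,0],"travel":[0.012,0,0],"jaw":1},{"rot":[0,0,0],"travel":[0,0,0],"jaw":1},{"rot":[0,0,0],"travel":[0,0,0],"jaw":1}]' 20
python3 - <<'E'
from h import *
plan([.470,.158,.048],np.radians(1.25))
for n,(x,y,w,h) in(("side",(190,170,130,110)),):
    im=ctrl.get_image(n);cv2.imwrite(f"pics/u_{n}.png",cv2.resize(im[y:y+h,x:x+w,::-1],None,fx=5,fy=5,interpolation=2))
E
```

```text
time: 12.8
position: [0.4393, 0.1576, 0.0481]
tool_rot: [2.213, 0.027, -2.209]
ft_force: [0.4, -0.1, 0.1]
grip_width: 0.036
t 12.8 pos [0.4393 0.1576 0.0481] F [ 0.4374 -0.102   0.1161] grip 3.1452314877633842
tool axes cols
 [[ 0.0021  0.0227 -0.9997]
 [ 0.002  -0.9997 -0.0226]
 [-1.     -0.002  -0.0021]]
rot units total [ 0.0096 -0.0242  0.0227] | travel units total (cur axes) [ 0.0004  0.0009 -0.1025] (target axes) [ 0.0002  0.0008 -0.1025] dist mm 30.748354873999833 dworld mm [30.7452  0.4373 -0.0651]
```

View pics/u_side.png

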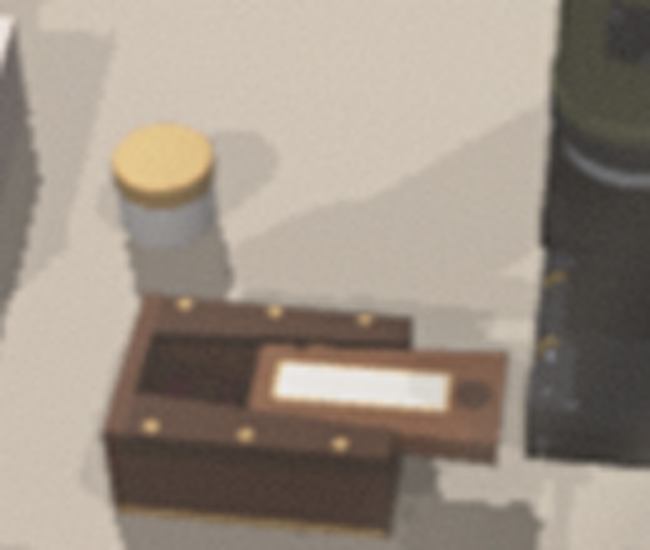

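```bash
python3 -m jog '[{"rot":[0,0,0],"travel":[0,0,-0.03],"jaw":1},{"rot":[0,0,0],"travel":[0,0,-0.05],"jaw":1},{"rot":[0,0,0],"travel":[0,0,-0.03],"jaw":1},{"rot":[0,0,0],"travel":[0,0,-0.01],"jaw":1},{"rot":[0,0,0],"travel":[0,0,-0.01],"jaw":1},{"rot":[0,0,0],"travel":[0,0,-0.01],"jaw":1},{"rot":[0,0,0],"travel":[0,0,-0.01],"jaw":1},{"rot":[0,0,0],"travel":[0,0,0],"jaw":1}]'
python3 -m jog '[{"rot":[0,0,0],"travel":[0,0,-0.01],"jaw":1},{"rot":[0,0,0],"travel":[0,0,-0.01],"jaw":1},{"rot":[0,0,0],"travel":[0,0,-0.01],"jaw":1},{"rot":[0,0,0],"travel":[0,0,0],"jaw":1}]'
python3 - <<'E'
from h import *
plan([.51,.159,.048],np.radians(1.25))
for n,(x,y,w,h) in(("side",(190,170,130,110)),):
    im=ctrl.get_image(n);cv2.imwrite(f"pics/v_{n}.png",cv2.resize(im[y:y+h,x:x+w,::-1],None,fx=5,fy=5,interpolation=2))
E
```

```text
time: 13.65
position: [0.4836, 0.1582, 0.0473]
tool_rot: [2.212, 0.027, -2.21]
ft_force: [-0.4, -0.3, -0.2]
grip_width: 0.006
time: 14.05
position: [0.4931, 0.1584, 0.0474]
tool_rot: [2.213, 0.027, -2.209]
ft_force: [-0.5, -1.0, -0.8]
grip_width: 0.005
t 14.05 pos [0.4931 0.1584 0.0474] F [-0.4927 -1.0314 -0.8013] grip 0.42439428290257253
tool axes cols
 [[ 0.0014  0.0223 -0.9997]
 [ 0.0017 -0.9997 -0.0223]
 [-1.     -0.0017 -0.0015]]
rot units total [ 0.0061 -0.017   0.0192] | travel units total (cur axes) [-0.0019 -0.0008 -0.0565] (target axes) [-0.002  -0.0009 -0.0565] dist mm 16.96898320995132 dworld mm [16.9471  0.6305  0.5861]
```

View pics/v_side.png

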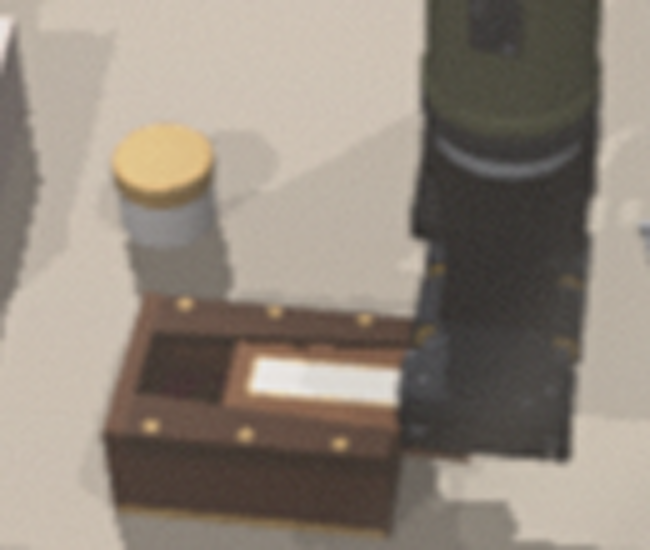

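```bash
python3 -m jog '[{"rot":[0,0,0],"travel":[0,0,-0.01],"jaw":1},{"rot":[0,0,0],"travel":[0,0,-0.01],"jaw":1},{"rot":[0,0,0],"travel":[0,0,-0.01],"jaw":1},{"rot":[0,0,0],"travel":[0,0,0],"jaw":1},{"rot":[0,0,0],"travel":[0,0,0],"jaw":1}]'
python3 -m jog '[{"rot":[0,0,0],"travel":[0,0,-0.004],"jaw":1},{"rot":[0,0,0],"travel":[0,0,0],"jaw":1}]'
python3 -m jog '[{"rot":[0,0,0],"travel":[0,0,-0.004],"jaw":1},{"rot":[0,0,0],"travel":[0,0,0],"jaw":1}]'
```

```text
time: 14.6
position: [0.5017, 0.1587, 0.0474]
tool_rot: [2.212, 0.027, -2.21]
ft_force: [0.7, -0.2, -0.3]
grip_width: 0.007
time: 14.8
position: [0.5028, 0.1586, 0.0474]
tool_rot: [2.212, 0.027, -2.21]
ft_force: [0.1, -0.2, -0.5]
grip_width: 0.005
time: 15.0
position: [0.504, 0.1586, 0.0474]
tool_rot: [2.212, 0.027, -2.21]
ft_force: [0.2, -0.2, 0.7]
grip_width: 0.006
```

```bash
python3 -m jog '[{"rot":[0,0,0],"travel":[0,0,-0.004],"jaw":1},{"rot":[0,0,0],"travel":[0,0,0],"jaw":1}]'
python3 -m jog '[{"rot":[0,0,0],"travel":[0,0,-0.004],"jaw":1},{"rot":[0,0,0],"travel":[0,0,0],"jaw":1}]'
```

```text
time: 15.2
position: [0.5053, 0.1587, 0.0474]
tool_rot: [2.212, 0.027, -2.209]
ft_force: [-0.7, -0.5, 0.5]
grip_width: 0.004
time: 15.4
position: [0.5065, 0.1587, 0.0474]
tool_rot: [2.212, 0.027, -2.21]
ft_force: [0.1, -1.4, -0.3]
grip_width: 0.007
```

```bash
python3 -m jog '[{"rot":[0,0,0],"travel":[0,0,-0.004],"jaw":1},{"rot":[0,0,0],"travel":[0,0,0],"jaw":1}]'
python3 -m jog '[{"rot":[0,0,0],"travel":[0,0,-0.004],"jaw":1},{"rot":[0,0,0],"travel":[0,0,0],"jaw":1}]'
```

```text
time: 15.6
position: [0.5077, 0.1587, 0.0474]
tool_rot: [2.212, 0.027, -2.209]
ft_force: [-0.1, 0.1, -0.5]
grip_width: 0.005
time: 15.8
position: [0.5089, 0.1588, 0.0474]
tool_rot: [2.212, 0.027, -2.209]
ft_force: [0.9, 0.5, -0.0]
grip_width: 0.005
```

```bash
python3 -m jog '[{"rot":[0,0,0],"travel":[0,0,-0.004],"jaw":1},{"rot":[0,0,0],"travel":[0,0,0],"jaw":1}]'
python3 -m jog '[{"rot":[0,0,0],"travel":[0,0,-0.003],"jaw":1},{"rot":[0,0,0],"travel":[0,0,0],"jaw":1}]'
```

```text
time: 16.0
position: [0.51, 0.1589, 0.0474]
tool_rot: [2.212, 0.027, -2.209]
ft_force: [0.0, 0.0, 0.1]
grip_width: 0.006
time: 16.2
position: [0.5109, 0.1588, 0.0474]
tool_rot: [2.212, 0.027, -2.21]
ft_force: [0.6, -0.1, 0.4]
grip_width: 0.007
```

```bash
python3 -m jog '[{"rot":[0,0,0],"travel":[0,0,-0.003],"jaw":1},{"rot":[0,0,0],"travel":[0,0,0],"jaw":1}]'
```

```text
time: 16.4
position: [0.5118, 0.1588, 0.0474]
tool_rot: [2.212, 0.027, -2.209]
ft_force: [0.0, 0.1, -1.0]
grip_width: 0.008
```

```bash
python3 -m jog '[{"rot":[0,0,0],"travel":[0,0,-0.003],"jaw":1},{"rot":[0,0,0],"travel":[0,0,0],"jaw":1}]'
```

```text
time: 16.6
position: [0.5127, 0.1588, 0.0474]
tool_rot: [2.212, 0.027, -2.209]
ft_force: [-1.1, 0.9, -0.2]
grip_width: 0.003
```

```bash
python3 -m jog '[{"rot":[0,0,0],"travel":[0,0,-0.003],"jaw":1},{"rot":[0,0,0],"travel":[0,0,0],"jaw":1}]'
```

```text
time: 16.8
position: [0.5136, 0.1589, 0.0474]
tool_rot: [2.212, 0.027, -2.21]
ft_force: [-0.9, -1.4, 0.1]
grip_width: 0.003
```

```bash
python3 -m jog '[{"rot":[0,0,0],"travel":[0,0,-0.003],"jaw":1},{"rot":[0,0,0],"travel":[0,0,0],"jaw":1}]'
```

```text
time: 17.0
position: [0.5145, 0.1589, 0.0474]
tool_rot: [2.212, 0.027, -2.21]
ft_force: [0.3, 0.6, -0.1]
grip_width: 0.004
```

```bash
python3 -m jog '[{"rot":[0,0,0],"travel":[0,0,-0.003],"jaw":1},{"rot":[0,0,0],"travel":[0,0,0],"jaw":1}]'
```

```text
time: 17.2
position: [0.5155, 0.1589, 0.0474]
tool_rot: [2.212, 0.027, -2.21]
ft_force: [-0.9, -0.4, -0.2]
grip_width: 0.003
```

```bash
python3 -m jog '[{"rot":[0,0,0],"travel":[0,0,-0.003],"jaw":1},{"rot":[0,0,0],"travel":[0,0,0],"jaw":1}]'
python3 - <<'E'
from h import *
for n,(x,y,w,h) in(("side",(190,170,130,110)),):
    im=ctrl.get_image(n);cv2.imwrite(f"pics/w_{n}.png",cv2.resize(im[y:y+h,x:x+w,::-1],None,fx=5,fy=5,interpolation=2))
E
```

```text
time: 17.4
position: [0.5164, 0.1589, 0.0474]
tool_rot: [2.212, 0.027, -2.209]
ft_force: [-0.1, 0.5, -0.6]
grip_width: 0.003
```

View pics/w_side.png

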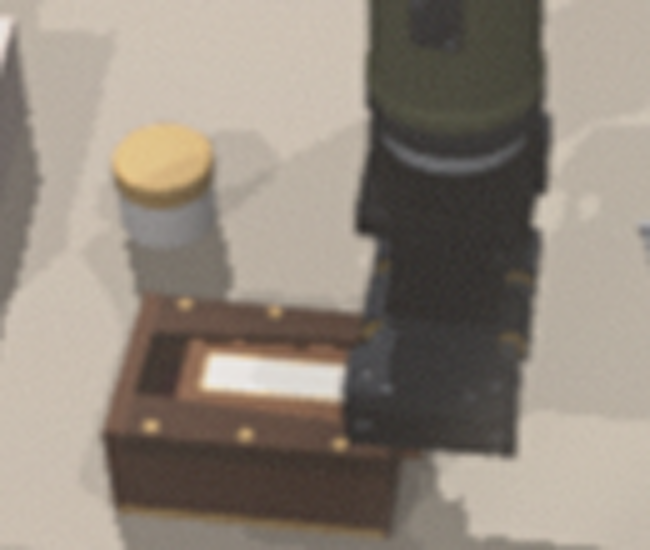

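```bash
python3 -m jog '[{"rot":[0,0,0],"travel":[0,0,-0.003],"jaw":1},{"rot":[0,0,0],"travel":[0,0,0],"jaw":1}]'
```

```text
time: 17.65
position: [0.5172, 0.1589, 0.0474]
tool_rot: [2.212, 0.027, -2.21]
ft_force: [-0.2, 0.3, 0.4]
grip_width: 0.004
```

```bash
python3 -m jog '[{"rot":[0,0,0],"travel":[0,0,-0.003],"jaw":1},{"rot":[0,0,0],"travel":[0,0,0],"jaw":1}]'
```

```text
time: 17.85
position: [0.5181, 0.159, 0.0474]
tool_rot: [2.212, 0.027, -2.209]
ft_force: [0.1, -0.1, 0.1]
grip_width: 0.003
```

```bash
python3 -m jog '[{"rot":[0,0,0],"travel":[0,0,-0.003],"jaw":1},{"rot":[0,0,0],"travel":[0,0,0],"jaw":1}]'
```

```text
time: 18.05
position: [0.519, 0.159, 0.0474]
tool_rot: [2.212, 0.027, -2.209]
ft_force: [-0.4, 0.7, 0.5]
grip_width: 0.005
```

```bash
python3 -m jog '[{"rot":[0,0,0],"travel":[0,0,-0.003],"jaw":1},{"rot":[0,0,0],"travel":[0,0,0],"jaw":1}]'
```

```text
time: 18.25
position: [0.5199, 0.159, 0.0474]
tool_rot: [2.212, 0.027, -2.21]
ft_force: [0.9, 0.3, -0.3]
grip_width: 0.006
```

```bash
python3 -m jog '[{"rot":[0,0,0],"travel":[0,0,-0.003],"jaw":1},{"rot":[0,0,0],"travel":[0,0,0],"jaw":1}]'
```

```text
time: 18.45
position: [0.5202, 0.159, 0.0472]
tool_rot: [2.211, 0.026, -2.211]
ft_force: [-2.4, 0.4, 0.6]
grip_width: 0.007
```

```bash
python3 -m jog '[{"rot":[0,0,0],"travel":[0,0,-0.003],"jaw":1},{"rot":[0,0,0],"travel":[0,0,0],"jaw":1}]'
```

```text
time: 18.65
position: [0.5203, 0.159, 0.047]
tool_rot: [2.209, 0.026, -2.212]
ft_force: [-5.2, 0.0, 2.5]
grip_width: 0.009
```

```bash
python3 -m jog '[{"rot":[0,0,0],"travel":[0,0,-0.003],"jaw":1},{"rot":[0,0,0],"travel":[0,0,0],"jaw":1}]'
```

```text
time: 18.85
position: [0.5205, 0.159, 0.0469]
tool_rot: [2.207, 0.026, -2.213]
ft_force: [-8.0, -0.1, 2.6]
grip_width: 0.004
```

```bash
python3 -m jog '[{"rot":[0,0,0],"travel":[0,0,-0.003],"jaw":1},{"rot":[0,0,0],"travel":[0,0,0],"jaw":1},{"rot":[0,0,0],"travel":[0,0,0],"jaw":1}]'; python3 -c "
from h import *
for i in range(1): plan([.52,.159,.047],.0218)"
```

```text
time: 19.15
position: [0.5205, 0.159, 0.0467]
tool_rot: [2.205, 0.026, -2.215]
ft_force: [-8.6, -0.6, 3.7]
grip_width: 0.004
t 19.15 pos [0.5205 0.159  0.0467] F [-8.6237 -0.5998  3.7049] grip 0.3411131118256374
tool axes cols
 [[-0.0046  0.0231 -0.9997]
 [ 0.0001 -0.9997 -0.0231]
 [-1.     -0.0002  0.0046]]
rot units total [0.0155 0.0525 0.0018] | travel units total (cur axes) [-0.0011 -0.      0.0018] (target axes) [-0.0011 -0.      0.0018] dist mm 0.6279694939347961 dworld mm [-0.5368 -0.0038  0.3258]
```

```bash
python3 -m jog '[{"rot":[0,0,0],"travel":[-0.001,0,-0.003],"jaw":1},{"rot":[0,0,0],"travel":[0,0,0],"jaw":1}]'
```

```text
time: 19.35
position: [0.5206, 0.159, 0.0467]
tool_rot: [2.203, 0.025, -2.217]
ft_force: [-10.2, -0.4, 3.5]
grip_width: 0.004
```

```bash
python3 -m jog '[{"rot":[0,0,0],"travel":[-0.001,0,-0.003],"jaw":1},{"rot":[0,0,0],"travel":[0,0,0],"jaw":1},{"rot":[0,0,0],"travel":[0,0,0],"jaw":1}]'
```

```text
time: 19.65
position: [0.5207, 0.159, 0.0467]
tool_rot: [2.201, 0.025, -2.218]
ft_force: [-12.3, -0.0, 5.0]
grip_width: 0.01
```

```bash
python3 -m jog '[{"rot":[0,0,0],"travel":[-0.001,0,-0.003],"jaw":1},{"rot":[0,0,0],"travel":[0,0,0],"jaw":1},{"rot":[0,0,0],"travel":[0,0,0],"jaw":1}]';python3 -m jog '[{"rot":[0,0,0],"travel":[0,0,0],"jaw":1},{"rot":[0,0,0],"travel":[0,0,0],"jaw":1}]'
```

```text
time: 19.95
position: [0.5208, 0.159, 0.0467]
tool_rot: [2.199, 0.025, -2.219]
ft_force: [-12.1, -0.0, 4.9]
grip_width: 0.002
time: 20.15
position: [0.5208, 0.159, 0.0467]
tool_rot: [2.199, 0.025, -2.22]
ft_force: [-13.2, -0.7, 5.1]
grip_width: 0.006
```

```bash
python3 -m jog '[{"rot":[0,0,0],"travel":[-0.001,0,-0.002],"jaw":1},{"rot":[0,0,0],"travel":[0,0,0],"jaw":1},{"rot":[0,0,0],"travel":[0,0,0],"jaw":1}]';python3 -m jog '[{"rot":[0,0,0],"travel":[0,0,0],"jaw":1},{"rot":[0,0,0],"travel":[0,0,0],"jaw":1}]'
```

```text
time: 20.45
position: [0.5208, 0.159, 0.0468]
tool_rot: [2.197, 0.025, -2.221]
ft_force: [-13.3, -0.5, 4.7]
grip_width: 0.007
time: 20.65
position: [0.5208, 0.159, 0.0467]
tool_rot: [2.197, 0.025, -2.221]
ft_force: [-14.1, -0.7, 4.5]
grip_width: 0.006
```

```bash
python3 -m jog '[{"rot":[0,0,0],"travel":[0,0,0.01],"jaw":1},{"rot":[0,0,0],"travel":[0,0,0.015],"jaw":1},{"rot":[0,0,0],"travel":[0,0,0.05],"jaw":1},{"rot":[0,0,0],"travel":[0,0,0.1],"jaw":1},{"rot":[0,0,0],"travel":[-0.05,0,0.06],"jaw":1},{"rot":[0,0,0],"travel":[-0.15,0,0],"jaw":1},{"rot":[0,0,0],"travel":[-0.1,0,0],"jaw":1},{"rot":[0,0,0],"travel":[0,0,0],"jaw":1}]'
python3 - <<'E'
from h import *
plan([.47,.159,.047],.0218)
o=[]
for n,(x,y,w,h) in(("top",(180,140,70,90)),("side",(200,215,90,65))):
    im=ctrl.get_image(n);cv2.imwrite(f"pics/{n}9.png",im[...,::-1]);cv2.imwrite(f"pics/x_{n}.png",cv2.resize(im[y:y+h,x:x+w,::-1],None,fx=6,fy=6,interpolation=2))
E
```

```text
time: 21.45
position: [0.4606, 0.1585, 0.1437]
tool_rot: [2.226, 0.027, -2.197]
ft_force: [1.0, -0.4, 0.8]
grip_width: 0.008
t 21.45 pos [0.4606 0.1585 0.1437] F [ 1.0152 -0.3759  0.8493] grip 0.6941241251413296
tool axes cols
 [[ 0.0133  0.0223 -0.9997]
 [ 0.0025 -0.9997 -0.0223]
 [-0.9999 -0.0022 -0.0133]]
rot units total [ 0.0057 -0.1529  0.0251] | travel units total (cur axes) [ 0.3227 -0.0002 -0.027 ] (target axes) [ 0.3223 -0.001  -0.0313] dist mm 97.14555613152667 dworld mm [  9.388    0.4929 -96.6896]
```

View pics/x_side.png

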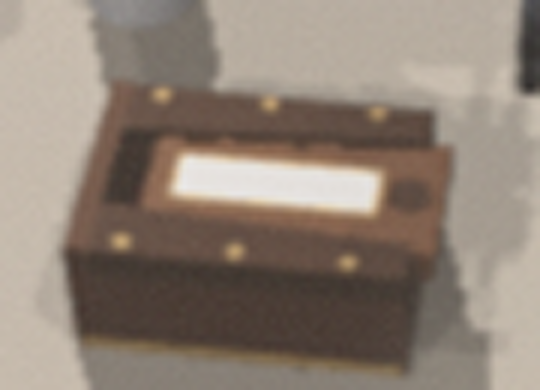

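View pics/x_top.png

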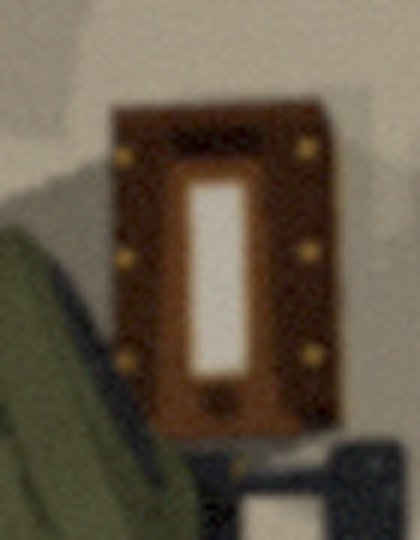

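View pics/top9.png

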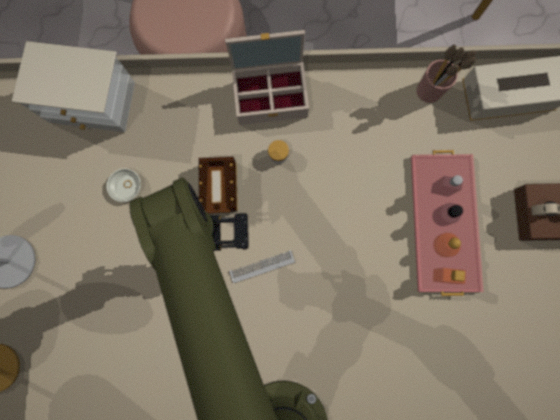

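```bash
python3 -c "
from h import *
print(ctrl.get_state()['time']);print(ctrl.close_job())"
```

```text
21.55
the job is handed in; nothing more can be done
None
```

The lid is pushed home in the box's way and the job is handed in at 21.6 s of the 69 s allowed. The hand-in reports no verdict, so I don't know the judged result.

- **Insertion:** I gripped the lid across its width near the tail, turned it into line with the box, slid it about 72 mm into the way and let it down on the ledge. I then pushed the tail with the shut fingertips. It slid with no force above the noise until it stopped sharply.
- **Push:** I raised the push in small steps to about 14 N along the box, inside the 10 to 18 N band, then backed off. It was not perfectly level: the fingers also pressed down with about 4.5 to 5 N.
- **Last pictures:** After letting go, the lid lies flat and nose first, in line with the box and centred by eye to within about 1 mm. Its tail stands roughly 10 mm out. The arm is clear, and the bottles, comb, jar and dish look unmoved.
- **Not checked:** I could not measure how hard the lid still presses on the runner once released. I'm relying on the 14 N push for that.
- **Disagreements:** The top camera read about 1 mm off the robot in y, and the two cameras differed by about 2 mm on the box. I worked from the camera-to-lid alignment and the feel of the push instead. Some screw heights from the two views came out 3 to 5 mm above the true 61 mm because those screws were picked poorly in the pictures.

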